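Catch the falling lid of a test enclosure and ease it shut

ROBOT

A 6-joint arm with a two-finger parallel gripper is mounted at the origin on a cart in front of the work surface, level with it; the furniture and walls round the work are solid. World frame = base frame: x ahead of the robot, y to its left, z up, the work surface at z = 0. Lengths are in m, angles in rad, forces in N, time in s.
With the tool pointing down it reaches from about 0.25 to 0.775 m from the base axis. Payload 8.9 kg.
Tool frame: the origin (TCP) lies midway between the tips of the shut fingers; the grasp point (between the pads) lies 19 mm behind it (bot.grip_point_offset is the distance from the TCP to the grasp point, in m); z points along the fingers, y is the direction in which the jaws open and shut (so a half turn about z gives the same grasp; the last joint's range is limited). The gripper opens to 85 mm and grips with 20 to 120 N. Pads are 22 mm wide; open, the fingers measure 114 mm over their backs; the gripper's body (76 mm by 85 mm) begins 54 mm behind the grasp point. The pads swing forward as they close: fully open they stand 13 mm farther back than shut.
Start: joints at [-1.25, 0.291, -0.153, 1.127, 0, 1.431], TCP at [0.233, -0.47, 0.231] pointing down, gripper open.
Joint ranges: [-2.52, 2.52], [-0.91, 1.74], [-1.3, 1.37], [-1.96, 2.02], [-1.52, 1.47], [-3.14, 3.14]. Speed limits (rad/s): [2.22, 2.22, 2.79, 3.14, 3.14, 3.14].

INTERFACE

Orientations are given as a rotation vector (axis times angle).
In Python, from station import monitor, vision, close_job, bot gives the robot as it stands. The module is installed in compiled form; this text tells all that it offers.
- The arm moves only by the tool carry_out, never from a script. Its argument "increments" is a list that holds one entry, the list of rows, each a list of 7 numbers: the shift along the tool's x, y, z in mm, then the turn, a rotation vector about the tool's x, y, z in rad, then the finger opening in mm, from 0 to 85.4. In form: [[[tx, ty, tz, ax, ay, az, fingers], ...]]. A call has 1 to 8 rows; each row shifts and turns the commanded pose from where the row before left it, along the tool's axes as they then stand; what a row does not reach is not made up. A row lasts 1/10 s, in which the tool goes at most 50 mm and 8.59 degrees, less where a joint would pass 70% of its speed; a pose out of reach is approached as far as the arm can. A call with a gripper value outside its range is refused whole. The fingers move at their own pace and stop on an object; the grip force is fixed at half the most. Time passes only in rows, so rows that do not move let the fingers close. It gives the time, the measured TCP pose, the force and the opening at its end, in the units of the state.
- monitor.get_state(): the state, without advancing time (a new reading comes with each control period).
- vision.grab_frame(name): name is "scene" or "top" or "wrist"; returns a dict with "pixels" (480x640x3 uint8, blue, green, red), "range_z" (480x640 float32, m along the optical axis (not along the pixel's ray), 0 where there is no reading), "fx", "fy", "cx", "cy" (pixels), "world_from_camera" (4x4, takes a point from camera to world coordinates). Camera axes: x right, y up, looking along -z (the intrinsics and any distortion apply to the point x, -y, -z); pixel columns grow to the right and rows downward; lengths in m; the calibration is good to about 2 mm. A picture is of the moment at which its call begins.
- close_job(): hands the job in, once; it reports no verdict.
The state is a dict: "time_s": time; "joint_pos": joint angles; "qd": joint speeds; "joint_torque": joint torques, N m; "tool_pos": TCP position; "ee_rot": TCP orientation; "force": force on the tool from outside, world axes, zero at the start; "torque": the same for the moment, N m; "grip_width": finger opening in m.
Only numpy, scipy, OpenCV 4.12 (cv2) and the standard library are available. Lean on these libraries where they do the work, as an engineer would, in place of code of your own. Each camera call takes 0.05 s, during which the arm holds its last target. There are 200 camera calls.

TASK

Close the test enclosure on the desk without a bang: tip its lid, which leans back open, over from behind so that it starts to fall shut, catch it on the back of a finger under its front lip while it is still well up, and lower it gently until it lies fully shut. Only touch the lid lightly, never grip it or press hard on it, leave the board inside and the things around where they are, and finish clear of everything.

Things in the scene. Friction and masses are not known exactly. Their poses are not given: they have to be found in the camera images.
- case: Grey sheet-metal test enclosure, an open-topped box fixed to the desk, 120 mm deep (x) by 180 mm wide (y), rim 90 mm above the desk, walls 3 mm. Origin: centre of its underside; its own x axis points from its front (four round sockets; it faces the right side of the desk, -y, or somewhat toward the robot) to its hinged back (on the left), z up.
- lid (a joint): Lid angle, rad: 0 shut, 1.57 upright, 1.80 leaning back on its stop (starts at 1.72 to 1.80). Hinge damped, about 0.3 N m s/rad, no spring; lid 0.15 to 0.22 kg. Leaning back it stays; tipped past upright it falls toward the front, slowly at first, within about 4 to 8 s, landing at about 0.35 to 0.5 rad/s. Over 0.30 rad/s in the last 0.30 rad counts as a bang.
- lip (a point): Middle of the 8 mm thick rolled edge that ends the lid's 140 mm wide pull lip, 141 mm from the hinge line (the lid ends at 145 mm); x axis to the hinge, z axis out of the lid's outer face. Shut, the lip overhangs the front wall by 25 mm, free beneath.
- hinge (a point): Middle of the lid's hinge line, at the top of the back wall (60 mm behind the enclosure's centre, 90 mm above the desk); axes as the enclosure's. The lid is an aluminium frame with a clear window, 180 mm wide, 126 mm long without the lip, 4 mm thick; its underside is level with the hinge line.
- board: Loose green circuit board with components, 72x116x20 mm, lying in the enclosure; to be left alone. Origin: centre of its underside.
- spool: Reel of solder wire, 60 mm across and 43 high, just behind (left of) the enclosure; further left stands a fixed computer screen, under 0.5 m tall, between the robot's start and the enclosure; loose, to be left alone. Origin: centre of its underside.
- cutters: Side cutters 125x47x12 mm lying at the right, beyond the enclosure; loose, to be left alone. Origin: centre of its underside.
- bottle: Dispensing bottle with a pointed cap, 53 mm across, 146 mm high, beyond the enclosure to the left; loose, to be left alone. Origin: centre of its underside.
- mug: Mug, 95 mm high, left of the enclosure near the desk's front edge; loose, to be left alone. Origin: centre of its underside.
- tape: Roll of tape 68 mm across, 29 mm high, lying beyond the enclosure; loose, to be left alone. Origin: centre of its underside.
- driver: Screwdriver 142 mm long, 21 mm thick, lying to the right of the enclosure; loose, to be left alone. Origin: centre of its underside.

How it is judged:
By the outcome, as a careful person would: the job done as asked, in the order asked, and still so for the second after the job is handed in, with the robot touching nothing.
It also fails if it takes over 61 s, if anything falls off the work surface, if the arm or the gripper's body presses on something with over 40 N, if the wrist force passes 120 N, or if a joint passes its speed limit or range.

## Working session

There is one attempt and no reset: what is moved stays moved. The work goes in short steps, Python scripts to look and compute and a tool call to move; the robot and the scene stay as the last step left them, time stands still between calls to the robot, and variables do not carry over. Pictures are saved under pics/ and viewed, about 8 in all and at most 12, crops included, and the job is handed in when it is done.

Besides the shell and the picture viewer there is one more tool, called after "Request:" in YAML: its name, and indented under it one key for each argument. carry_out: Moves the arm, as the interface text tells. Its arguments: {"type":"object","properties":{"increments":{"type":"array"}},"required":["increments"]}

```bash
mkdir -p pics; cat > h.py <<'E'
import numpy as np, cv2
from station import monitor, vision, bot
from scipy.spatial.transform import Rotation as R
def grab(n):
    f=vision.grab_frame(n); return f
def cloud(f):
    d=f["range_z"]; v,u=np.mgrid[0:480,0:640]
    p=np.stack([(u-f["cx"])/f["fx"]*d,-(v-f["cy"])/f["fy"]*d,-d,np.ones_like(d)],-1)
    w=(p@np.array(f["world_from_camera"]).T)[...,:3]; w[d<=0]=np.nan; return w
E
python3 - <<'E'
from h import *
s=monitor.get_state(); print(s)
for n in("top","scene"):
    f=grab(n); cv2.imwrite(f"pics/{n}0.png",f["pixels"]); np.save(f"{n}0.npy",cloud(f)); print(n,np.round(f["world_from_camera"],3).tolist(),f["fx"])
E
```

```text
{'time_s': 0.0, 'joint_pos': array([-1.25023671e+00,  2.91271730e-01, -1.54127172e-01,  1.12671969e+00,
        6.05780466e-05,  1.43150517e+00]), 'qd': array([-6.88565118e-05,  4.09618187e-04,  1.21681742e-03,  2.93263259e-04,
       -1.79210291e-04,  6.72029146e-04]), 'joint_torque': array([-1.55364010e-03, -5.37135994e+01,  3.31377590e+01,  1.58327830e-02,
       -4.56162870e-04,  2.27802929e-05]), 'tool_pos': array([ 0.23288635, -0.47002344,  0.23073644]), 'ee_rot': array([-3.05762912e+00, -7.15682858e-01,  9.31853956e-05]), 'force': array([-0.32454542,  0.2367398 , -0.43986588]), 'torque': array([ 0.05758524, -0.01595676, -0.0129061 ]), 'grip_width': 0.08549635755788247}
top [[0.003, 0.983, -0.183, 0.39], [-0.999, -0.003, -0.036, -0.212], [-0.036, 0.183, 0.983, 1.019], [0.0, 0.0, 0.0, 1.0]] 461.83665161289883
scene [[-0.698, 0.324, -0.638, -0.146], [-0.716, -0.309, 0.626, 0.529], [0.006, 0.894, 0.447, 0.59], [0.0, 0.0, 0.0, 1.0]] 533.6077724506671
```

View pics/top0.png

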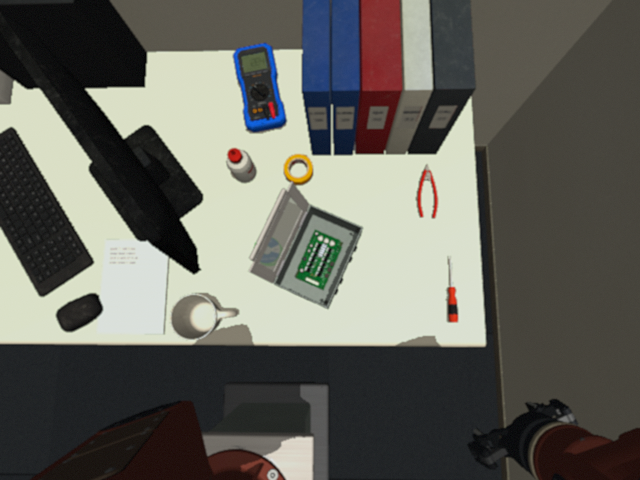

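View pics/scene0.png

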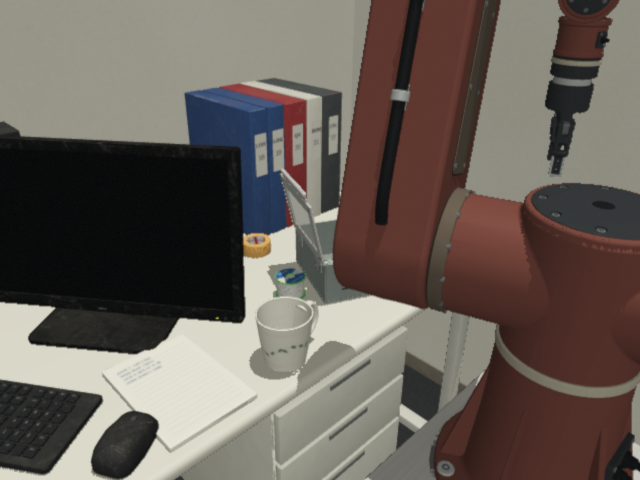

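The top view shows the case at about (320,250), with its lid leaning back from (297,190) to (255,275). Its front faces right and toward the robot. The scene view shows the spool at (290,278) behind the lid and the mug at (285,335).

```bash
python3 - <<'E'
from h import *
w=np.load("top0.npy"); 
for uv in[(238,157),(298,168),(195,315),(235,313),(195,270),(170,240),(240,90),(320,150),(345,150),(450,290),(428,190)]: print(uv,np.round(w[uv[1],uv[0]],3))
m=np.zeros((480,640),bool); m[180:312,245:368]=1
z=w[...,2]
r=m&(z>.083)&(z<.096); p=w[r][:,:2].astype(np.float32); print(r.sum(), cv2.minAreaRect(p), np.round(cv2.boxPoints(cv2.minAreaRect(p)),3).tolist())
l=m&(z>.1); q=w[l]; print(l.sum(), q.min(0),q.max(0))
c=np.median(q,0); n=np.linalg.svd(q-c)[2][2]; d=(q-c)@n; k=abs(d)<.004; 
for _ in range(3):
    c=q[k].mean(0); n=np.linalg.svd(q[k]-c)[2][2]; k=abs((q-c)@n)<.003
print(k.sum(),c,n, q[q[:,2]>q[:,2].max()-.012][:8])
s=np.load("scene0.npy")
for uv in[(290,275),(292,290),(284,175),(318,258),(240,150),(240,310),(285,175)]: print(uv,np.round(s[uv[1],uv[0]],3))
sp=s[262:300,270:310].reshape(-1,3); sp=sp[(sp[:,2]>.036)&(sp[:,2]<.05)];print("spool top",len(sp),sp.min(0),sp.max(0))
sc=s[130:330,0:250].reshape(-1,3); sc=sc[sc[:,2]>.1]; print("screen",np.nanmin(sc,0),np.nanmax(sc,0), sc[np.nanargmin(sc[:,1])])
E
```

```text
(238, 157) [ 0.714 -0.009  0.122]
(298, 168) [ 0.729 -0.122  0.003]
(195, 315) [0.396 0.098 0.007]
(235, 313) [ 0.4   -0.001  0.061]
(195, 270) [0.488 0.086 0.064]
(170, 240) [0.516 0.064 0.276]
(240, 90) [0.909 0.012 0.034]
(320, 150) [ 0.76  -0.174  0.037]
(345, 150) [ 0.757 -0.23   0.042]
(450, 290) [ 0.449 -0.451  0.021]
(428, 190) [ 0.675 -0.417  0.002]
605 ((0.5158853530883789, -0.17154480516910553), (0.12199554592370987, 0.18013957142829895), 65.98444366455078) [[0.4090000092983246, -0.19099999964237213], [0.5730000138282776, -0.2639999985694885], [0.6230000257492065, -0.15199999511241913], [0.4580000042915344, -0.07900000363588333]]
2814 [ 0.45942123 -0.1507648   0.10000984] [ 0.63255125 -0.05532784  0.23657261]
2752 [ 0.54584237 -0.10061818  0.17154969] [-0.39754312 -0.89388698  0.20718479] [[ 0.61697667 -0.11424694  0.22882273]
 [ 0.61733413 -0.11587442  0.22753593]
 [ 0.61489116 -0.11261151  0.22972507]
 [ 0.61401988 -0.11476741  0.23273797]
 [ 0.61441034 -0.11637007  0.23132565]
 [ 0.61484307 -0.11796106  0.22976491]
 [ 0.61199986 -0.11311764  0.233453  ]
 [ 0.61200369 -0.11488341  0.23339687]]
(290, 275) [ 0.541 -0.066  0.039]
(292, 290) [ 0.515 -0.048  0.024]
(284, 175) [ 0.591 -0.1    0.227]
(318, 258) [ 0.484 -0.088  0.092]
(240, 150) [0.508 0.059 0.331]
(240, 310) [0.484 0.097 0.062]
(285, 175) [ 0.584 -0.097  0.229]
spool top 427 [ 0.50163633 -0.12540558  0.03608416] [ 0.56343916 -0.02834787  0.04819892]
screen [ 0.48333322 -0.16651269  0.10000069] [1.04699561 0.36171481 0.339401  ] [ 1.04388458 -0.16651269  0.195281  ]
```

```bash
cat >> h.py <<'E'
U=np.array([np.cos(np.radians(66)),np.sin(np.radians(66)),0]); Z=np.array([0,0,1.]); Y=np.cross(Z,U)
C=np.array([.516,-.1715,0]); H=C+.06*U+.09*Z
def W(x,y,z): return C+x*U+y*Y+z*Z      # case -> world
def ori(a,s=1):                          # tilt a of tool z from down toward +U ; tool y = s*(U cos a + Z sin a)
    z=-np.cos(a)*Z+np.sin(a)*U; y=s*(np.cos(a)*U+np.sin(a)*Z); return np.stack([np.cross(y,z),y,z],1)
def cur():
    s=monitor.get_state(); return s,np.array(s["tool_pos"]),R.from_rotvec(s["ee_rot"]).as_matrix()
def rows(p,M,wps):                       # wps: (pos,M,n)
    for q,N,n in wps:
        t=M.T@(q-p)*1e3/n; r=R.from_matrix(M.T@N).as_rotvec()/n
        print(n,"x",np.round(M.T@(q-p)*1e3,0),"/row",np.round(t,1),np.round(r,4)); p,M=q,N
E
python3 - <<'E'
from h import *
s,p,M=cur(); print(np.round(M,3))
for sg in(1,-1): print(sg,R.from_matrix(M.T@ori(0,sg)).as_rotvec())
print("behind",W(.11,0,.36),"lip shut",W(-.081,0,.09))
E
```

```text
[[ 0.896  0.444 -0.   ]
 [ 0.444 -0.896  0.001]
 [ 0.    -0.001 -1.   ]]
1 [-3.75737324e-04 -1.35977875e-03 -2.26291673e+00]
-1 [-1.12345681e-03  3.10436280e-04  8.78675538e-01]
behind [ 0.56074103 -0.07101     0.36      ] lip shut [ 0.48305433 -0.24549718  0.09      ]
```

Request:
carry_out:
  increments:
    - [[0, 0, -45, 0, 0, 0, 0], [0, 0, -45, 0, 0, 0, 0], [0, 0, -45, 0, 0, 0, 0], [0, 0, 0, 0, 0, 0, 0]]

```text
time_s: 0.5
tool_pos: [0.2336, -0.4723, 0.3718]
ee_rot: [3.051, 0.714, 0.001]
force: [-0.6, -0.0, -0.7]
grip_width: 0.0283
```

```bash
python3 - <<'E'
from h import *
s,p,M=cur(); T=W(.11,0,.36); N=ori(0); n=16
r=R.from_matrix(M.T@N).as_rotvec(); print(r)
q=p;K=M
for i in range(n):
    K2=M@R.from_rotvec(r*(i+1)/n).as_matrix(); q2=p+(T-p)*(i+1)/n
    print(np.round(np.r_[K.T@(q2-q)*1e3],0).tolist(),np.round(r/n,3)); q,K=q2,K2
E
```

```text
[ 0.00308903  0.01001498 -2.26288037]
[29.0, -13.0, 1.0] [ 0.     0.001 -0.141]
[31.0, -9.0, 1.0] [ 0.     0.001 -0.141]
[32.0, -5.0, 1.0] [ 0.     0.001 -0.141]
[32.0, -0.0, 1.0] [ 0.     0.001 -0.141]
[32.0, 4.0, 1.0] [ 0.     0.001 -0.141]
[31.0, 9.0, 1.0] [ 0.     0.001 -0.141]
[30.0, 13.0, 1.0] [ 0.     0.001 -0.141]
[27.0, 17.0, 1.0] [ 0.     0.001 -0.141]
[25.0, 21.0, 1.0] [ 0.     0.001 -0.141]
[21.0, 24.0, 1.0] [ 0.     0.001 -0.141]
[18.0, 27.0, 1.0] [ 0.     0.001 -0.141]
[14.0, 29.0, 1.0] [ 0.     0.001 -0.141]
[10.0, 31.0, 1.0] [ 0.     0.001 -0.141]
[5.0, 32.0, 1.0] [ 0.     0.001 -0.141]
[1.0, 32.0, 1.0] [ 0.     0.001 -0.141]
[-4.0, 32.0, 1.0] [ 0.     0.001 -0.141]
```

Request:
carry_out:
  increments:
    - [[29, -13, 1, 0, 0, -0.141, 0], [31, -9, 1, 0, 0, -0.141, 0], [32, -5, 1, 0, 0, -0.141, 0], [32, 0, 1, 0, 0, -0.141, 0], [32, 4, 1, 0, 0, -0.141, 0], [31, 9, 1, 0, 0, -0.141, 0], [30, 13, 1, 0, 0, -0.141, 0], [27, 17, 1, 0, 0, -0.141, 0]]

```text
time_s: 1.3
tool_pos: [0.3959, -0.2692, 0.3578]
ee_rot: [-2.195, -2.246, -0.0]
force: [1.1, -0.0, -0.4]
grip_width: -0.0002
```

Request:
carry_out:
  increments:
    - [[25, 21, 1, 0, 0, -0.141, 0], [21, 24, 1, 0, 0, -0.141, 0], [18, 27, 1, 0, 0, -0.141, 0], [14, 29, 1, 0, 0, -0.141, 0], [10, 31, 1, 0, 0, -0.141, 0], [5, 32, 1, 0, 0, -0.141, 0], [1, 32, 1, 0, 0, -0.141, 0], [-4, 32, 1, 0, 0, -0.141, 0]]

```text
time_s: 2.1
tool_pos: [0.5594, -0.0692, 0.3497]
ee_rot: [-0.654, -3.072, 0.0]
force: [0.5, -0.9, 0.8]
grip_width: 0.0001
```

```bash
python3 - <<'E'
from h import *
s,p,M=cur(); print(np.round(s["joint_pos"],3),s["force"],s["time_s"])
rows(p,M,[(W(.11,0,.36),ori(0),1),(W(.125,0,.195),ori(0),4)])
f=grab("top"); cv2.imwrite("pics/top1.png",f["pixels"][60:380,120:520])
E
```

```text
[-0.253  0.339  0.222  1.455 -0.     0.167] [ 0.4777965  -0.90493611  0.8188428 ] 2.1
1 x [ -2.  -1. -10.] /row [ -2.   -1.1 -10.3] [-0.0002 -0.0009 -0.001 ]
4 x [ -0.  15. 165.] /row [-0.   3.7 41.2] [0. 0. 0.]
```

View pics/top1.png

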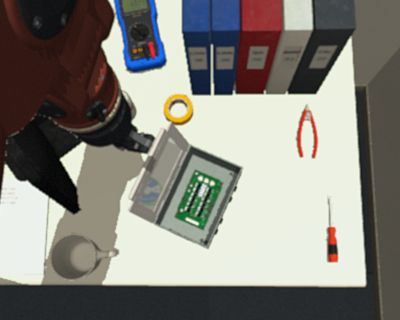

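The tool is behind and above the lid, and nothing has been disturbed. I'll rehearse the catch and lowering poses in free air in front of the case before tipping the lid.

```bash
cat >> h.py <<'E'
def tilt(th): return min(1.05,np.pi/2-th-.15)
def catch(th,gap=0.,s=.012,a=None,y=0.):  # TCP pose with finger back tangent to rolled lip edge at lid angle th
    a=tilt(th) if a is None else a; N=ori(a)
    l=H+.141*(-U*np.cos(th)+Z*np.sin(th))+.002*(U*np.sin(th)+Z*np.cos(th))
    return l-(.004+.0145+gap)*N[:,1]+s*N[:,2]+y*Y, N
def path(p,M,wps):                       # print rows one by one, rotating slerp
    out=[]
    for q,N,n in wps:
        r=R.from_matrix(M.T@N).as_rotvec(); K=M;o=p
        for i in range(n):
            K2=M@R.from_rotvec(r*(i+1)/n).as_matrix(); o2=p+(q-p)*(i+1)/n
            out.append(np.r_[np.round(K.T@(o2-o)*1e3,1),np.round(r/n,3),0].tolist()); K,o=K2,o2
        p,M=q,N
    for o in out: print([x+0. for x in o],end=",\n")
E
python3 - <<'E'
from h import *
s,p,M=cur()
a=catch(1.0)
path(p,M,[(W(-.085,0,.28),ori(.42),5),(a[0],a[1],3)])
print("arc"); path(*a,[(*catch(t),1) for t in np.linspace(1.,0,9)[1:]])
print(catch(0)[0]-W(0,0,0))
E
```

```text
[0.1, -40.0, 13.7, -0.084, -0.001, 0.002, 0.0],
[0.0, -41.0, 10.3, -0.084, -0.001, 0.002, 0.0],
[0.0, -41.7, 6.9, -0.084, -0.001, 0.002, 0.0],
[-0.1, -42.2, 3.4, -0.084, -0.001, 0.002, 0.0],
[-0.2, -42.3, -0.2, -0.084, -0.001, 0.002, 0.0],
[0.0, 5.7, 35.0, 0.0, 0.0, 0.0, 0.0],
[0.0, 5.7, 35.0, 0.0, 0.0, 0.0, 0.0],
[0.0, 5.7, 35.0, 0.0, 0.0, 0.0, 0.0],
arc
[0.0, -15.6, 5.7, -0.125, 0.0, 0.0, 0.0],
[0.0, -15.6, 5.7, -0.125, 0.0, 0.0, 0.0],
[0.0, -15.6, 5.7, -0.125, 0.0, 0.0, 0.0],
[0.0, -15.6, 5.7, -0.125, 0.0, 0.0, 0.0],
[0.0, -15.6, 5.7, -0.125, 0.0, 0.0, 0.0],
[0.0, -17.2, 3.5, -0.004, 0.0, 0.0, 0.0],
[0.0, -16.7, 5.5, 0.0, 0.0, 0.0, 0.0],
[0.0, -15.9, 7.6, 0.0, 0.0, 0.0, 0.0],
[-0.03245595 -0.07289726  0.06998182]
```

Request:
carry_out:
  increments:
    - [[0, -40, 13, -0.084, 0, 0, 0], [0, -41, 10, -0.084, 0, 0, 0], [0, -42, 7, -0.084, 0, 0, 0], [0, -42, 3, -0.084, 0, 0, 0], [0, -42, 0, -0.084, 0, 0, 0], [0, 6, 35, 0, 0, 0, 0], [0, 6, 35, 0, 0, 0, 0], [0, 6, 35, 0, 0, 0, 0]]

```text
time_s: 2.95
tool_pos: [0.5002, -0.1991, 0.1924]
ee_rot: [0.637, 2.921, 0.624]
force: [0.0, -0.1, -0.6]
grip_width: -0.0
```

Request:
carry_out:
  increments:
    - [[0, -15.6, 5.7, -0.125, 0, 0, 0], [0, -15.6, 5.7, -0.125, 0, 0, 0], [0, -15.6, 5.7, -0.125, 0, 0, 0], [0, -15.6, 5.7, -0.125, 0, 0, 0], [0, -15.6, 5.7, -0.125, 0, 0, 0], [0, -17.2, 3.5, -0.004, 0, 0, 0], [0, -16.7, 5.5, 0, 0, 0, 0], [0, -15.9, 7.6, 0, 0, 0, 0]]

```text
time_s: 3.75
tool_pos: [0.4788, -0.2472, 0.072]
ee_rot: [0.539, 2.493, 1.441]
force: [0.3, 0.5, -0.6]
grip_width: 0.0001
```

```bash
python3 - <<'E'
from h import *
s,p,M=cur(); print(np.round(s["joint_pos"],3),s["force"],s["time_s"])
q,N=catch(0); d=p-q; print("err U,Y,Z mm",1e3*np.array([d@U,d@Y,d@Z]),R.from_matrix(M.T@N).as_rotvec())
f=grab("scene"); cv2.imwrite("pics/s1.png",f["pixels"])
f=grab("top"); cv2.imwrite("pics/t2.png",f["pixels"][140:380,200:520]); 
E
```

```text
[-1.064  0.969  0.05   1.454  0.77  -0.978] [ 0.2674168   0.4971398  -0.60430831] 3.75
err U,Y,Z mm [-4.52037221  3.19469081  1.96920315] [-0.00173188  0.006252   -0.00339208]
```

View pics/t2.png

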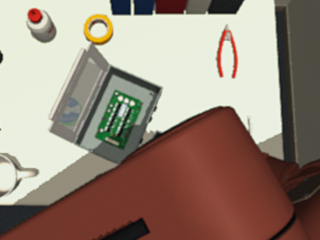

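View pics/s1.png

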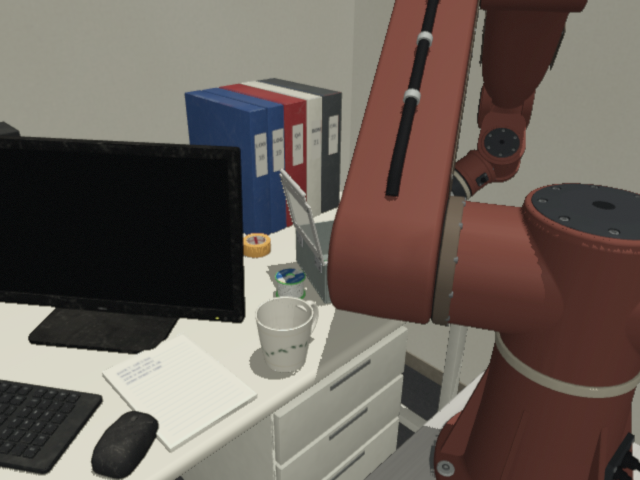

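```bash
python3 - <<'E'
from h import *
s,p,M=cur()
c5=catch(.5); c1=catch(1.0)
print("back"); path(p,M,[(c5[0],c5[1],4),(c1[0],c1[1],4)])
path(*c1,[(W(-.085,0,.30),ori(.42),3),(W(.125,0,.32),ori(0),5),(W(.125,0,.195),ori(0),4)])
E
```

```text
back
[-0.9, 16.6, -4.0, 0.032, 0.001, -0.001, 0.0],
[-0.9, 16.4, -4.6, 0.032, 0.001, -0.001, 0.0],
[-0.9, 16.3, -5.1, 0.032, 0.001, -0.001, 0.0],
[-0.9, 16.1, -5.6, 0.032, 0.001, -0.001, 0.0],
[0.0, 16.5, -0.6, 0.125, 0.0, 0.0, 0.0],
[0.0, 16.3, -2.6, 0.125, 0.0, 0.0, 0.0],
[0.0, 15.8, -4.7, 0.125, 0.0, 0.0, 0.0],
[0.0, 15.1, -6.6, 0.125, 0.0, 0.0, 0.0],
[0.0, -3.0, -41.1, 0.0, 0.0, 0.0, 0.0],
[0.0, -3.0, -41.1, 0.0, 0.0, 0.0, 0.0],
[0.0, -3.0, -41.1, 0.0, 0.0, 0.0, 0.0],
[0.0, 40.0, 13.5, 0.084, 0.0, 0.0, 0.0],
[0.0, 41.0, 10.1, 0.084, 0.0, 0.0, 0.0],
[0.0, 41.7, 6.6, 0.084, 0.0, 0.0, 0.0],
[0.0, 42.1, 3.1, 0.084, 0.0, 0.0, 0.0],
[0.0, 42.2, -0.5, 0.084, 0.0, 0.0, 0.0],
[0.0, 0.0, 31.2, 0.0, 0.0, 0.0, 0.0],
[0.0, 0.0, 31.2, 0.0, 0.0, 0.0, 0.0],
[0.0, 0.0, 31.2, 0.0, 0.0, 0.0, 0.0],
[0.0, 0.0, 31.2, 0.0, 0.0, 0.0, 0.0],
```

The lid and surroundings are unchanged. The whole catch path is reachable, so I'll go back behind the lid.

Request:
carry_out:
  increments:
    - [[0, 16.6, -4, 0.032, 0, 0, 0], [0, 16.4, -4.6, 0.032, 0, 0, 0], [0, 16.3, -5, 0.032, 0, 0, 0], [0, 16, -5.6, 0.032, 0, 0, 0], [0, 16.5, -0.6, 0.125, 0, 0, 0], [0, 16.3, -2.6, 0.125, 0, 0, 0], [0, 15.8, -4.7, 0.125, 0, 0, 0], [0, 15, -6.6, 0.125, 0, 0, 0]]

```text
time_s: 4.65
tool_pos: [0.5031, -0.1946, 0.1956]
ee_rot: [0.63, 2.92, 0.613]
force: [0.2, 1.4, 0.7]
grip_width: 0.0002
```

Request:
carry_out:
  increments:
    - [[0, -3, -41, 0, 0, 0, 0], [0, -3, -41, 0, 0, 0, 0], [0, -3, -41, 0, 0, 0, 0], [0, 40, 13, 0.084, 0, 0, 0], [0, 41, 10, 0.084, 0, 0, 0], [0, 42, 6.6, 0.084, 0, 0, 0], [0, 42, 3, 0.084, 0, 0, 0], [0, 42, 0, 0.084, 0, 0, 0]]

```text
time_s: 5.45
tool_pos: [0.5651, -0.0548, 0.3245]
ee_rot: [0.662, 3.065, -0.004]
force: [1.3, -0.4, 0.4]
grip_width: -0.0003
```

```bash
python3 - <<'E'
from h import *
s,p,M=cur(); print(np.round(s["joint_pos"],3),s["force"],s["time_s"])
path(p,M,[(W(.125,0,.195),ori(0),5)])
E
```

```text
[-0.224  0.341  0.161  1.385 -0.002  0.201] [ 1.30328159 -0.37790329  0.36990406] 5.45
[-0.4, -0.3, 25.9, 0.0, 0.001, -0.001, 0.0],
[-0.4, -0.3, 25.9, 0.0, 0.001, -0.001, 0.0],
[-0.4, -0.3, 25.9, 0.0, 0.001, -0.001, 0.0],
[-0.5, -0.3, 25.9, 0.0, 0.001, -0.001, 0.0],
[-0.5, -0.3, 25.9, 0.0, 0.001, -0.001, 0.0],
```

Request:
carry_out:
  increments:
    - [[0, 0, 26, 0, 0, 0, 0], [0, 0, 26, 0, 0, 0, 0], [0, 0, 26, 0, 0, 0, 0], [0, 0, 26, 0, 0, 0, 0], [0, 0, 26, 0, 0, 0, 0], [0, -5, 0, 0, 0, 0, 0], [0, -5, 0, 0, 0, 0, 0], [0, 0, 0, 0, 0, 0, 0]]

```text
time_s: 6.25
tool_pos: [0.5614, -0.0668, 0.1937]
ee_rot: [0.664, 3.067, 0.001]
force: [0.3, 0.2, -0.3]
grip_width: -0.0002
```

```bash
cat >> h.py <<'E'
def lidang(tag=None):
    # scene camera: fit line in (case x,z) plane to lid points
    res={}
    for n in("scene","top"):
        f=grab(n); w=cloud(f).reshape(-1,3)-C; x,y,z=w@U,w@Y,w[:,2]
        rr=np.hypot(x-.06,z-.09); k=(abs(y)<.088)&(rr>.05)&(rr<.15)&(z>.097)
        if n=="scene" : k&=(y>.03)
        a=np.arctan2(z-.09,.06-x)[k]; h,e=np.histogram(a,np.arange(-.1,2,.02)); i=h.argmax()
        b=(a>e[i]-.03)&(a<e[i+1]+.03); res[n]=(int(b.sum()),round(float(np.median(a[b])),3)) if h.sum() else None
        if tag: cv2.imwrite(f"pics/{tag}_{n}.png",f["pixels"])
    return res
E
python3 - <<'E'
from h import *
s,p,M=cur(); d=p-C; print(d@U,d@Y,d[2],s["force"],s["time_s"]); print(lidang("a"))
E
```

```text
0.1140992896354978 0.001103837486316174 0.19367901831812465 [ 0.33842899  0.20448105 -0.2865128 ] 6.25
{'scene': (348, 1.827), 'top': (1819, 1.792)}
```

View pics/a_scene.png

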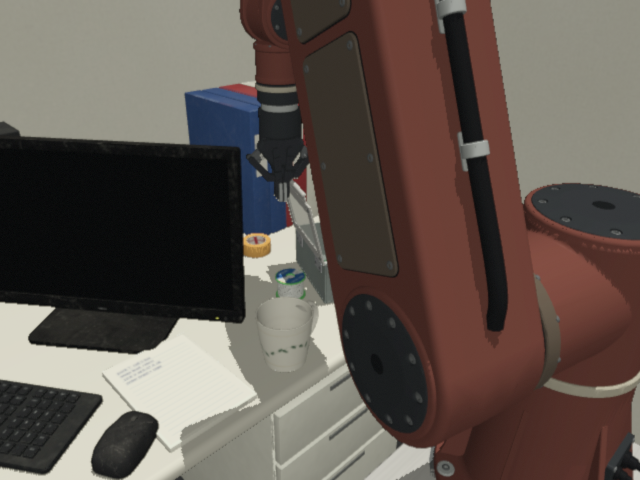

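Request:
carry_out:
  increments:
    - [[0, 0, -16, 0, 0, 0, 0], [0, -2, 0, 0, 0, 0, 0], [0, -3, 0, 0, 0, 0, 0], [0, -3, 0, 0, 0, 0, 0], [0, -3, 0, 0, 0, 0, 0], [0, -3, 0, 0, 0, 0, 0], [0, -3, 0, 0, 0, 0, 0], [0, -3, 0, 0, 0, 0, 0]]

```text
time_s: 7.15
tool_pos: [0.5523, -0.0847, 0.2072]
ee_rot: [-0.664, -3.071, -0.001]
force: [-0.6, 0.3, 0.9]
grip_width: 0.0002
```

```bash
python3 - <<'E'
from h import *
s,p,M=cur(); d=p-C; print(d@U,d@Y,d[2],s["force"],s["time_s"]); print(lidang())
E
```

```text
0.09409967424331539 0.0021505421901806578 0.20719111356751255 [-0.56728537  0.32846005  0.88682144] 7.15
{'scene': (442, 1.705), 'top': (1268, 1.666)}
```

Request:
carry_out:
  increments:
    - [[0, -3, 0, 0, 0, 0, 0], [0, -3, 0, 0, 0, 0, 0], [0, -3, 0, 0, 0, 0, 0], [0, -3, 0, 0, 0, 0, 0], [0, -3, 0, 0, 0, 0, 0], [0, -3, 0, 0, 0, 0, 0], [0, -3, 0, 0, 0, 0, 0], [0, -3, 0, 0, 0, 0, 0]]

```text
time_s: 8.05
tool_pos: [0.5425, -0.1065, 0.2073]
ee_rot: [0.664, 3.07, 0.001]
force: [0.8, 0.8, -1.0]
grip_width: 0.0004
```

```bash
python3 - <<'E'
from h import *
s,p,M=cur(); d=p-C; print(d@U,d@Y,d[2],s["force"],s["time_s"]); print(lidang())
p2=W(.064,0,.21); c=catch(.95,gap=.004)
path(p2,ori(0),[(W(.075,0,.285),ori(0),2),(W(-.08,0,.285),ori(tilt(.95)),5),(W(-.08,0,.2),ori(tilt(.95)),3),(*c,2)])
E
```

```text
0.07013066726149471 0.002175456311463 0.2073433918084078 [ 0.82482036  0.83745527 -0.96916204] 8.05
{'scene': (137, 1.536), 'top': (544, 1.5)}
[0.0, 5.5, -37.5, 0.0, 0.0, 0.0, 0.0],
[0.0, 5.5, -37.5, 0.0, 0.0, 0.0, 0.0],
[0.0, -31.0, 0.0, -0.094, 0.0, 0.0, 0.0],
[0.0, -30.9, -2.9, -0.094, 0.0, 0.0, 0.0],
[0.0, -30.5, -5.8, -0.094, 0.0, 0.0, 0.0],
[0.0, -29.8, -8.6, -0.094, 0.0, 0.0, 0.0],
[0.0, -28.8, -11.4, -0.094, 0.0, 0.0, 0.0],
[0.0, -12.9, 25.3, 0.0, 0.0, 0.0, 0.0],
[0.0, -12.9, 25.3, 0.0, 0.0, 0.0, 0.0],
[0.0, -12.9, 25.3, 0.0, 0.0, 0.0, 0.0],
[0.0, 16.6, 16.9, 0.0, 0.0, 0.0, 0.0],
[0.0, 16.6, 16.9, 0.0, 0.0, 0.0, 0.0],
```

Request:
carry_out:
  increments:
    - [[0, -3, 0, 0, 0, 0, 0], [0, -3, 0, 0, 0, 0, 0], [0, -2, 0, 0, 0, 0, 0], [0, 4, 0, 0, 0, 0, 0], [0, 6, 0, 0, 0, 0, 0], [0, 0, 0, 0, 0, 0, 0]]

```text
time_s: 8.75
tool_pos: [0.5438, -0.1037, 0.2073]
ee_rot: [0.663, 3.071, 0.002]
force: [0.4, -0.1, 0.8]
grip_width: -0.0001
```

```bash
python3 - <<'E'
from h import *
s,p,M=cur(); d=p-C; print(d@U,d@Y,d[2],s["force"],s["time_s"]); print(lidang()); print(lidang(),monitor.get_state()["time_s"])
E
```

```text
0.07325883478837833 0.0021826671131947623 0.20733454251296782 [ 0.38191784 -0.07129041  0.79836066] 8.75
{'scene': (52, 1.469), 'top': (344, 1.438)}
{'scene': (50, 1.465), 'top': (341, 1.434)} 8.95
```

The lid is falling on its own at about 1.43 rad, so I'll move over it to the front.

Request:
carry_out:
  increments:
    - [[0, 1, -39, 0, 0, 0, 0], [0, 1, -39, 0, 0, 0, 0], [0, -31, 0, -0.094, 0, 0, 0], [0, -31, -3, -0.094, 0, 0, 0], [0, -30, -6, -0.094, 0, 0, 0], [0, -30, -9, -0.094, 0, 0, 0], [0, -29, -11, -0.094, 0, 0, 0], [0, -13, 25, 0, 0, 0, 0]]

```text
time_s: 9.75
tool_pos: [0.4789, -0.2503, 0.2577]
ee_rot: [0.634, 2.889, 0.694]
force: [0.0, -0.5, -0.2]
grip_width: 0.0
```

```bash
python3 - <<'E'
from h import *
s,p,M=cur(); d=p-C; print(d@U,d@Y,d[2],s["force"],s["time_s"]); print(lidang("b")); 
c=catch(1.0,gap=.003)
path(p,M,[(W(-.08,0,.205),c[1],2),(*c,2)])
E
```

```text
-0.08709412065932118 0.001855269137874612 0.2577354259372704 [ 0.01231813 -0.48351114 -0.24307584] 9.75
{'scene': (639, 1.407), 'top': (451, 1.387)}
[-0.8, -8.8, 25.1, 0.026, 0.004, -0.006, 0.0],
[-0.9, -8.2, 25.3, 0.026, 0.004, -0.006, 0.0],
[0.0, 20.1, 17.2, 0.0, 0.0, 0.0, 0.0],
[0.0, 20.1, 17.2, 0.0, 0.0, 0.0, 0.0],
```

Request:
carry_out:
  increments:
    - [[0, -8.8, 25, 0.026, 0, 0, 0], [0, -8.2, 25, 0.026, 0, 0, 0], [0, 10, 9, 0, 0, 0, 0], [0, 10, 8.6, 0, 0, 0, 0], [0, 10, 8.6, 0, 0, 0, 0], [0, 10, 8, 0, 0, 0, 0], [0, 0, 0, 0, 0, 0, 0]]

```text
time_s: 10.55
tool_pos: [0.5043, -0.1902, 0.1903]
ee_rot: [0.629, 2.923, 0.622]
force: [0.3, 0.3, -0.8]
grip_width: -0.0002
```

```bash
python3 - <<'E'
from h import *
s,p,M=cur(); d=p-C; print(d@U,d@Y,d[2],s["force"],s["time_s"]); print(lidang("c")); 
q,N=catch(1.0); e=p-q; print("gap along ny, z",e@N[:,1],e@N[:,2],R.from_matrix(M.T@N).as_rotvec())
E
```

```text
-0.021791367931160318 0.00306357030655528 0.19030419489522046 [ 0.34418415  0.25194469 -0.75324743] 10.55
{'scene': (403, 1.345), 'top': (769, 1.337)}
gap along ny, z 0.0039100271334558375 0.002750799524094245 [-0.00141096  0.00226606 -0.00441804]
```

View pics/c_scene.png

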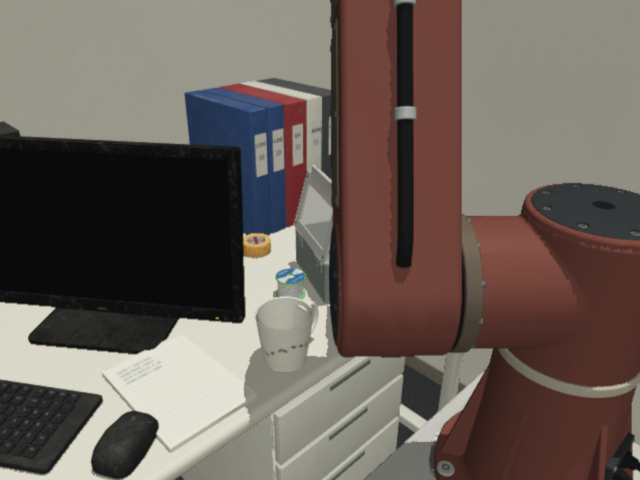

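The lid has fallen to about 1.34 rad and the finger waits in front of it. I'll let it come down onto the finger.

Request:
carry_out:
  increments:
    - [[0, 0, 0, 0, 0, 0, 0], [0, 0, 0, 0, 0, 0, 0], [0, 0, 0, 0, 0, 0, 0], [0, 0, 0, 0, 0, 0, 0], [0, 0, 0, 0, 0, 0, 0], [0, 0, 0, 0, 0, 0, 0], [0, 0, 0, 0, 0, 0, 0], [0, 0, 0, 0, 0, 0, 0]]

```text
time_s: 11.45
tool_pos: [0.5038, -0.1919, 0.1899]
ee_rot: [0.632, 2.922, 0.621]
force: [0.3, -0.2, -0.3]
grip_width: -0.0001
```

Request:
carry_out:
  increments:
    - [[0, 0, 0, 0, 0, 0, 0], [0, 0, 0, 0, 0, 0, 0], [0, 0, 0, 0, 0, 0, 0], [0, 0, 0, 0, 0, 0, 0], [0, 0, 0, 0, 0, 0, 0], [0, 0, 0, 0, 0, 0, 0]]

```text
time_s: 12.05
tool_pos: [0.5038, -0.192, 0.1899]
ee_rot: [0.632, 2.922, 0.621]
force: [-0.5, 0.1, -0.3]
grip_width: 0.0004
```

```bash
python3 - <<'E'
from h import *
s,p,M=cur(); print(s["force"],s["time_s"]); print(lidang("d")); print(lidang("d"))
E
```

```text
[-0.50289284  0.14465011 -0.28145266] 12.05
{'scene': (119, 1.156), 'top': (1600, 1.146)}
{'scene': (105, 1.143), 'top': (1658, 1.129)}
```

Request:
carry_out:
  increments:
    - [[0, 0, 0, 0, 0, 0, 0], [0, 0, 0, 0, 0, 0, 0], [0, 0, 0, 0, 0, 0, 0], [0, 0, 0, 0, 0, 0, 0], [0, 0, 0, 0, 0, 0, 0], [0, 0, 0, 0, 0, 0, 0], [0, 0, 0, 0, 0, 0, 0], [0, 0, 0, 0, 0, 0, 0]]

```text
time_s: 13.05
tool_pos: [0.5038, -0.192, 0.1899]
ee_rot: [0.632, 2.922, 0.621]
force: [0.8, -0.3, -0.4]
grip_width: -0.0002
```

```bash
python3 - <<'E'
from h import *
s,p,M=cur(); print(s["force"],s["time_s"]); print(lidang("e")); print(lidang("e"))
E
```

```text
[ 0.81233816 -0.33692212 -0.38449833] 13.05
{'scene': (53, 1.045), 'top': (1932, 1.044)}
{'scene': (48, 1.048), 'top': (1921, 1.043)}
```

View pics/e_top.png

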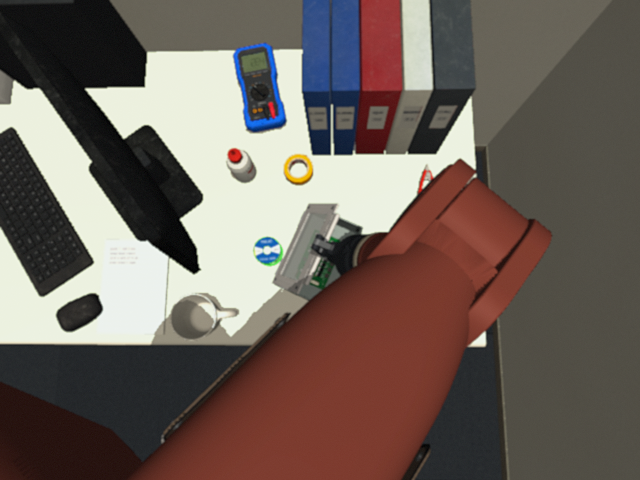

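The lid was caught at 1.04 rad and rests on the finger back; two readings in a row agree. Now I'll lower it.

```bash
cat > nxt.py <<'E'
import sys
from h import *
s,p,M=cur(); th,dt=float(sys.argv[1]),float(sys.argv[2]); n=8
print(s["time_s"],np.round(s["force"],2))
for k in range(2): print(lidang())
a,b=catch(th-k*0),catch(th-n*dt)
e=p-a[0]; print("err at th (mm) ny,z,x:",np.round(1e3*a[1].T@e,1)[[1,2,0]])
path(p,M,[(*b,n)])
E
python3 nxt.py 1.03 .02
```

```text
13.25 [-0.22 -0.36 -0.04]
{'scene': (50, 1.047), 'top': (1926, 1.043)}
{'scene': (54, 1.05), 'top': (1932, 1.044)}
err at th (mm) ny,z,x: [-1.7  3.5  2.9]
[-0.4, -2.3, 0.5, -0.016, 0.0, -0.001, 0.0],
[-0.4, -2.3, 0.4, -0.016, 0.0, -0.001, 0.0],
[-0.4, -2.3, 0.4, -0.016, 0.0, -0.001, 0.0],
[-0.4, -2.3, 0.3, -0.016, 0.0, -0.001, 0.0],
[-0.4, -2.3, 0.3, -0.016, 0.0, -0.001, 0.0],
[-0.4, -2.3, 0.3, -0.016, 0.0, -0.001, 0.0],
[-0.4, -2.3, 0.2, -0.016, 0.0, -0.001, 0.0],
[-0.4, -2.3, 0.2, -0.016, 0.0, -0.001, 0.0],
```

Request:
carry_out:
  increments:
    - [[0, -2.3, 0.5, -0.018, 0, 0, 0], [0, -2.4, 0.5, -0.018, 0, 0, 0], [0, -2.4, 0.5, -0.018, 0, 0, 0], [0, -2.4, 0.5, -0.018, 0, 0, 0], [0, -2.4, 0.5, -0.018, 0, 0, 0], [0, -2.4, 0.5, -0.018, 0, 0, 0], [0, -2.4, 0.5, -0.018, 0, 0, 0], [0, -2.4, 0.5, -0.018, 0, 0, 0]]

```text
time_s: 14.25
tool_pos: [0.4975, -0.2059, 0.1773]
ee_rot: [0.615, 2.844, 0.825]
force: [-0.1, 0.5, -0.8]
grip_width: 0.0002
```

```bash
python3 nxt.py .88 .02
```

```text
14.25 [-0.11  0.46 -0.8 ]
{'scene': (14, 0.903), 'top': (2700, 0.886)}
{'scene': (11, 0.905), 'top': (2662, 0.89)}
err at th (mm) ny,z,x: [-2.3  1.9  3. ]
[-0.4, -2.2, 0.7, -0.017, 0.001, -0.001, 0.0],
[-0.4, -2.2, 0.6, -0.017, 0.001, -0.001, 0.0],
[-0.4, -2.2, 0.6, -0.017, 0.001, -0.001, 0.0],
[-0.4, -2.2, 0.5, -0.017, 0.001, -0.001, 0.0],
[-0.4, -2.3, 0.5, -0.017, 0.001, -0.001, 0.0],
[-0.4, -2.3, 0.5, -0.017, 0.001, -0.001, 0.0],
[-0.4, -2.3, 0.4, -0.017, 0.001, -0.001, 0.0],
[-0.4, -2.3, 0.4, -0.017, 0.001, -0.001, 0.0],
```

Tracking well: the lid is at 0.89 and supported. I'll keep lowering.

Request:
carry_out:
  increments:
    - [[0, -2.4, 0.7, -0.018, 0, 0, 0], [0, -2.4, 0.7, -0.018, 0, 0, 0], [0, -2.4, 0.7, -0.018, 0, 0, 0], [0, -2.4, 0.7, -0.018, 0, 0, 0], [0, -2.4, 0.7, -0.018, 0, 0, 0], [0, -2.4, 0.7, -0.018, 0, 0, 0], [0, -2.4, 0.7, -0.018, 0, 0, 0], [0, -2.4, 0.7, -0.018, 0, 0, 0]]

```text
time_s: 15.25
tool_pos: [0.4924, -0.217, 0.1615]
ee_rot: [0.595, 2.753, 1.018]
force: [0.3, -1.2, -0.1]
grip_width: 0.0
```

Request:
carry_out:
  increments:
    - [[0, -2.4, 0.8, -0.019, 0, 0, 0], [0, -2.4, 0.8, -0.019, 0, 0, 0], [0, -2.4, 0.8, -0.019, 0, 0, 0], [0, -2.4, 0.8, -0.019, 0, 0, 0], [0, -2.4, 0.8, -0.019, 0, 0, 0], [0, -2.4, 0.8, -0.019, 0, 0, 0], [0, -2.4, 0.8, -0.019, 0, 0, 0], [0, -2.4, 0.8, -0.019, 0, 0, 0]]

```text
time_s: 16.05
tool_pos: [0.4886, -0.2253, 0.1436]
ee_rot: [0.572, 2.644, 1.214]
force: [-0.9, 0.5, -0.7]
grip_width: 0.0002
```

```bash
python3 nxt.py .58 .02
```

```text
16.05 [-0.91  0.48 -0.66]
{'scene': None, 'top': (2725, 0.585)}
{'scene': None, 'top': (2775, 0.588)}
err at th (mm) ny,z,x: [-2.7  2.3  3.1]
[-0.4, -2.2, 0.6, -0.018, 0.001, -0.001, 0.0],
[-0.4, -2.2, 0.6, -0.018, 0.001, -0.001, 0.0],
[-0.4, -2.2, 0.5, -0.018, 0.001, -0.001, 0.0],
[-0.4, -2.2, 0.5, -0.018, 0.001, -0.001, 0.0],
[-0.4, -2.2, 0.5, -0.018, 0.001, -0.001, 0.0],
[-0.4, -2.2, 0.4, -0.018, 0.001, -0.001, 0.0],
[-0.4, -2.2, 0.4, -0.018, 0.001, -0.001, 0.0],
[-0.4, -2.2, 0.3, -0.018, 0.001, -0.001, 0.0],
```

Request:
carry_out:
  increments:
    - [[0, -2.2, 0.6, -0.018, 0, 0, 0], [0, -2.2, 0.6, -0.018, 0, 0, 0], [0, -2.2, 0.6, -0.018, 0, 0, 0], [0, -2.2, 0.6, -0.018, 0, 0, 0], [0, -2.2, 0.6, -0.018, 0, 0, 0], [0, -2.2, 0.6, -0.018, 0, 0, 0], [0, -2.2, 0.5, -0.018, 0, 0, 0], [0, -2.2, 0.5, -0.018, 0, 0, 0]]

```text
time_s: 17.05
tool_pos: [0.4857, -0.2317, 0.1267]
ee_rot: [0.547, 2.53, 1.39]
force: [0.1, 0.4, -0.4]
grip_width: 0.0
```

```bash
python3 nxt.py .43 .013
```

```text
17.05 [ 0.15  0.36 -0.42]
{'scene': None, 'top': (2344, 0.449)}
{'scene': None, 'top': (2279, 0.452)}
err at th (mm) ny,z,x: [-1.4  1.1  3.2]
[-0.4, -1.5, 0.3, -0.006, 0.001, 0.0, 0.0],
[-0.4, -1.5, 0.3, -0.006, 0.001, 0.0, 0.0],
[-0.4, -1.5, 0.3, -0.006, 0.001, 0.0, 0.0],
[-0.4, -1.5, 0.3, -0.006, 0.001, 0.0, 0.0],
[-0.4, -1.5, 0.3, -0.006, 0.001, 0.0, 0.0],
[-0.4, -1.5, 0.3, -0.006, 0.001, 0.0, 0.0],
[-0.4, -1.5, 0.3, -0.006, 0.001, 0.0, 0.0],
[-0.4, -1.5, 0.3, -0.006, 0.001, 0.0, 0.0],
```

Request:
carry_out:
  increments:
    - [[0, -1.6, 0.3, -0.006, 0, 0, 0], [0, -1.6, 0.3, -0.006, 0, 0, 0], [0, -1.6, 0.3, -0.006, 0, 0, 0], [0, -1.6, 0.3, -0.006, 0, 0, 0], [0, -1.6, 0.3, -0.006, 0, 0, 0], [0, -1.6, 0.3, -0.006, 0, 0, 0], [0, -1.6, 0.3, -0.006, 0, 0, 0], [0, -1.6, 0.3, -0.006, 0, 0, 0]]

```text
time_s: 18.05
tool_pos: [0.4838, -0.2359, 0.1146]
ee_rot: [0.538, 2.49, 1.445]
force: [0.1, 0.5, -0.6]
grip_width: 0.0001
```

```bash
python3 nxt.py .32 .015
```

```text
18.05 [ 0.09  0.48 -0.58]
{'scene': None, 'top': (2841, 0.356)}
{'scene': None, 'top': (2802, 0.357)}
err at th (mm) ny,z,x: [ 0.4 -0.1  3.2]
[-0.4, -2.1, 0.5, 0.0, 0.001, 0.0, 0.0],
[-0.4, -2.1, 0.5, 0.0, 0.001, 0.0, 0.0],
[-0.4, -2.1, 0.5, 0.0, 0.001, 0.0, 0.0],
[-0.4, -2.1, 0.5, 0.0, 0.001, 0.0, 0.0],
[-0.4, -2.1, 0.5, 0.0, 0.001, 0.0, 0.0],
[-0.4, -2.1, 0.5, 0.0, 0.001, 0.0, 0.0],
[-0.4, -2.1, 0.5, 0.0, 0.001, 0.0, 0.0],
[-0.4, -2.1, 0.5, 0.0, 0.001, 0.0, 0.0],
```

Request:
carry_out:
  increments:
    - [[0, -1.9, 0.6, 0, 0, 0, 0], [0, -1.9, 0.6, 0, 0, 0, 0], [0, -1.9, 0.6, 0, 0, 0, 0], [0, -1.9, 0.6, 0, 0, 0, 0], [0, -1.9, 0.6, 0, 0, 0, 0], [0, -1.9, 0.6, 0, 0, 0, 0], [0, -1.9, 0.6, 0, 0, 0, 0], [0, -1.9, 0.6, 0, 0, 0, 0]]

```text
time_s: 19.05
tool_pos: [0.4825, -0.2389, 0.099]
ee_rot: [0.539, 2.491, 1.444]
force: [0.9, -0.9, -0.0]
grip_width: -0.0
```

```bash
sed -i 's/z>.097/z>.088/' h.py; python3 nxt.py .20 .014
```

```text
19.05 [ 0.93 -0.91 -0.02]
{'scene': None, 'top': (3048, 0.247)}
{'scene': None, 'top': (3017, 0.249)}
err at th (mm) ny,z,x: [1.6 0.6 3.2]
[-0.4, -2.0, 0.6, 0.0, 0.001, 0.0, 0.0],
[-0.4, -2.0, 0.6, 0.0, 0.001, 0.0, 0.0],
[-0.4, -2.0, 0.6, 0.0, 0.001, 0.0, 0.0],
[-0.4, -2.0, 0.6, 0.0, 0.001, 0.0, 0.0],
[-0.4, -2.0, 0.6, 0.0, 0.001, 0.0, 0.0],
[-0.4, -2.0, 0.6, 0.0, 0.001, 0.0, 0.0],
[-0.4, -2.0, 0.6, 0.0, 0.001, 0.0, 0.0],
[-0.4, -2.0, 0.6, 0.0, 0.001, 0.0, 0.0],
```

Request:
carry_out:
  increments:
    - [[0, -1.8, 0.8, 0, 0, 0, 0], [0, -1.8, 0.8, 0, 0, 0, 0], [0, -1.8, 0.8, 0, 0, 0, 0], [0, -1.8, 0.8, 0, 0, 0, 0], [0, -1.8, 0.8, 0, 0, 0, 0], [0, -1.8, 0.8, 0, 0, 0, 0], [0, -1.8, 0.8, 0, 0, 0, 0], [0, -1.8, 0.8, 0, 0, 0, 0]]

```text
time_s: 20.05
tool_pos: [0.4818, -0.2404, 0.0833]
ee_rot: [0.539, 2.491, 1.444]
force: [-0.3, -1.3, -0.4]
grip_width: 0.0001
```

```bash
python3 nxt.py .10 .014; python3 -c "
from h import *
s,p,M=cur();d=p-C;print(d@U,d[2])"
```

```text
20.05 [-0.3  -1.28 -0.4 ]
{'scene': None, 'top': (2916, 0.138)}
{'scene': None, 'top': (3081, 0.143)}
err at th (mm) ny,z,x: [0.4 2.1 3.2]
[-0.4, -1.8, 0.6, 0.0, 0.001, 0.0, 0.0],
[-0.4, -1.8, 0.6, 0.0, 0.001, 0.0, 0.0],
[-0.4, -1.8, 0.6, 0.0, 0.001, 0.0, 0.0],
[-0.4, -1.8, 0.6, 0.0, 0.001, 0.0, 0.0],
[-0.4, -1.8, 0.6, 0.0, 0.001, 0.0, 0.0],
[-0.4, -1.8, 0.6, 0.0, 0.001, 0.0, 0.0],
[-0.4, -1.8, 0.6, 0.0, 0.001, 0.0, 0.0],
[-0.4, -1.8, 0.6, 0.0, 0.001, 0.0, 0.0],
-0.07681229390419288 0.08348574641981303
```

Request:
carry_out:
  increments:
    - [[0, -1.6, 0.7, 0, 0, 0, 0], [0, -1.6, 0.7, 0, 0, 0, 0], [0, -1.6, 0.7, 0, 0, 0, 0], [0, -1.6, 0.7, 0, 0, 0, 0], [0, -1.6, 0.7, 0, 0, 0, 0], [0, -1.6, 0.7, 0, 0, 0, 0], [0, -1.6, 0.7, 0, 0, 0, 0], [0, -1.6, 0.7, 0, 0, 0, 0]]

```text
time_s: 21.05
tool_pos: [0.4812, -0.2417, 0.0695]
ee_rot: [0.538, 2.491, 1.444]
force: [-0.2, 0.6, 0.6]
grip_width: 0.0001
```

```bash
python3 nxt.py .0 .01; python3 -c "
from h import *
s,p,M=cur();d=p-C;print(d@U,d[2])"
```

```text
21.05 [-0.23  0.55  0.6 ]
{'scene': None, 'top': (3111, 0.046)}
{'scene': None, 'top': (3102, 0.046)}
err at th (mm) ny,z,x: [0.3 1.5 3.3]
[-0.4, -1.2, 0.5, 0.0, 0.001, 0.0, 0.0],
[-0.4, -1.2, 0.5, 0.0, 0.001, 0.0, 0.0],
[-0.4, -1.2, 0.5, 0.0, 0.001, 0.0, 0.0],
[-0.4, -1.2, 0.5, 0.0, 0.001, 0.0, 0.0],
[-0.4, -1.2, 0.5, 0.0, 0.001, 0.0, 0.0],
[-0.4, -1.2, 0.5, 0.0, 0.001, 0.0, 0.0],
[-0.4, -1.2, 0.5, 0.0, 0.001, 0.0, 0.0],
[-0.4, -1.2, 0.5, 0.0, 0.001, 0.0, 0.0],
-0.0782685011900825 0.06966474853423994
```

Request:
carry_out:
  increments:
    - [[0, -1.2, 0.4, 0, 0, 0, 0], [0, -1.2, 0.4, 0, 0, 0, 0], [0, -1.2, 0.4, 0, 0, 0, 0], [0, -1.2, 0.4, 0, 0, 0, 0], [0, -1.2, 0.4, 0, 0, 0, 0], [0, -1.5, 0, 0, 0, 0, 0], [0, -2, 0, 0, 0, 0, 0], [0, -2, 0, 0, 0, 0, 0]]

```text
time_s: 22.05
tool_pos: [0.4795, -0.2454, 0.0585]
ee_rot: [0.538, 2.491, 1.444]
force: [-0.4, -0.3, -0.6]
grip_width: -0.0001
```

```bash
python3 - <<'E'
from h import *
s,p,M=cur(); d=p-C; print(d@U,d[2],s["force"]); print(lidang("f"),lidang())
q=p-.004*M[:,1]-.1*M[:,2]
path(p,M,[(q,M,5),(q-.06*U+.16*Z,ori(.5),5)])
E
```

```text
-0.0823672813816826 0.058513701058010875 [-0.44930145 -0.27800042 -0.60893334]
{'scene': None, 'top': (3334, 0.045)} {'scene': None, 'top': (3267, 0.045)}
[0.0, -0.8, -20.0, 0.0, 0.0, 0.0, 0.0],
[0.0, -0.8, -20.0, 0.0, 0.0, 0.0, 0.0],
[0.0, -0.8, -20.0, 0.0, 0.0, 0.0, 0.0],
[0.0, -0.8, -20.0, 0.0, 0.0, 0.0, 0.0],
[0.0, -0.8, -20.0, 0.0, 0.0, 0.0, 0.0],
[-0.1, 21.8, -26.3, 0.11, 0.001, -0.001, 0.0],
[-0.1, 18.8, -28.5, 0.11, 0.001, -0.001, 0.0],
[-0.1, 15.5, -30.4, 0.11, 0.001, -0.001, 0.0],
[0.0, 12.1, -32.0, 0.11, 0.001, -0.001, 0.0],
[0.0, 8.5, -33.1, 0.11, 0.001, -0.001, 0.0],
```

```bash
python3 - <<'E'
from h import *
s,p,M=cur(); q=p-.003*M[:,1]-.045*M[:,2]
path(p,M,[(q,M,3),(q-.01*U+.17*Z,ori(.6),5)])
E
```

```text
[0.0, -1.0, -15.0, 0.0, 0.0, 0.0, 0.0],
[0.0, -1.0, -15.0, 0.0, 0.0, 0.0, 0.0],
[0.0, -1.0, -15.0, 0.0, 0.0, 0.0, 0.0],
[0.0, 28.5, -18.6, 0.09, 0.001, -0.001, 0.0],
[0.0, 26.7, -21.1, 0.09, 0.001, -0.001, 0.0],
[0.0, 24.7, -23.4, 0.09, 0.001, -0.001, 0.0],
[0.0, 22.5, -25.6, 0.09, 0.001, -0.001, 0.0],
[0.0, 20.1, -27.5, 0.09, 0.001, -0.001, 0.0],
```

Request:
carry_out:
  increments:
    - [[0, -1, -15, 0, 0, 0, 0], [0, -1, -15, 0, 0, 0, 0], [0, -1, -15, 0, 0, 0, 0], [0, 28, -19, 0.09, 0, 0, 0], [0, 26, -21, 0.09, 0, 0, 0], [0, 25, -23, 0.09, 0, 0, 0], [0, 22, -26, 0.09, 0, 0, 0], [0, 20, -28, 0.09, 0, 0, 0]]

```text
time_s: 23.05
tool_pos: [0.4579, -0.2928, 0.2496]
ee_rot: [0.611, 2.823, 0.868]
force: [0.1, -0.3, -0.1]
grip_width: 0.0001
```

Request:
carry_out:
  increments:
    - [[0, 20, -40, 0.12, 0, 0, 0], [0, 15, -40, 0.12, 0, 0, 0], [0, 0, -30, 0.12, 0, 0, 0], [0, 0, 0, 0.12, 0, 0, 0], [0, 0, 0, 0, 0, 0, 0], [0, 0, 0, 0, 0, 0, 0]]

```text
time_s: 23.65
tool_pos: [0.4491, -0.3116, 0.3624]
ee_rot: [0.655, 3.041, 0.188]
force: [0.4, -0.8, -1.2]
grip_width: -0.0002
```

```bash
python3 - <<'E'
from h import *
s,p,M=cur(); print(p-C,s["force"],s["time_s"],np.abs(s["qd"]).max()); print(lidang("g"))
import cv2
E
```

```text
[-0.06693638 -0.14011652  0.36237633] [ 0.40155614 -0.83500645 -1.21494247] 23.65 0.03307786328463379
{'scene': None, 'top': (3659, 0.044)}
```

View pics/g_top.png

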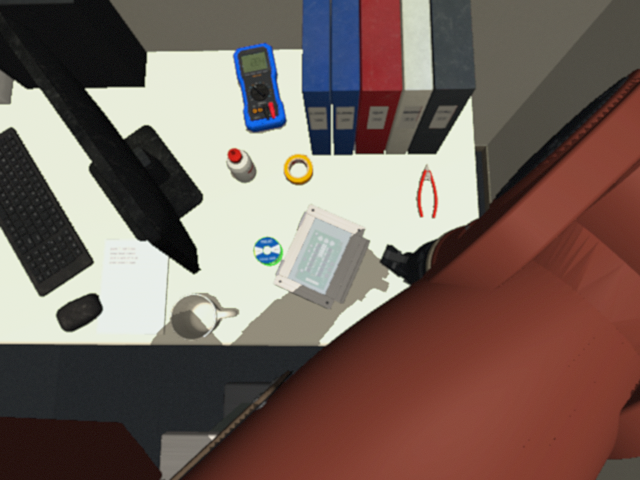

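The lid is shut, and the spool (267,251), bottle, tape, cutters and mug are unmoved. The driver is hidden behind the arm, so I'll check that and the joint torques.

```bash
python3 - <<'E'
from h import *
s,p,M=cur(); print(np.round(s["joint_pos"],3),np.round(s["joint_torque"],3))
T=np.array([.30,-.38,.36]); path(p,M,[(T,ori(0),5)])
E
```

```text
[-0.811  0.335  0.24   1.524  0.114 -0.387] [ 1.0940e+00 -5.9243e+01  3.4375e+01  5.9200e-01  5.4400e-01 -5.0000e-03]
[21.5, -24.4, -2.7, 0.025, 0.0, -0.002, 0.0],
[21.5, -24.4, -2.1, 0.025, 0.0, -0.002, 0.0],
[21.5, -24.4, -1.5, 0.025, 0.0, -0.002, 0.0],
[21.6, -24.4, -0.9, 0.025, 0.0, -0.002, 0.0],
[21.6, -24.4, -0.3, 0.025, 0.0, -0.002, 0.0],
```

Request:
carry_out:
  increments:
    - [[21, -24, -2, 0.025, 0, 0, 0], [21, -24, -2, 0.025, 0, 0, 0], [21, -24, -2, 0.025, 0, 0, 0], [21, -24, 0, 0.025, 0, 0, 0], [21, -24, 0, 0.025, 0, 0, 0], [0, 0, 0, 0, 0, 0, 0], [0, 0, 0, 0, 0, 0, 0], [0, 0, 0, 0, 0, 0, 0]]

```text
time_s: 24.55
tool_pos: [0.3039, -0.3788, 0.3593]
ee_rot: [-0.665, -3.069, 0.003]
force: [-0.0, 0.1, 0.1]
grip_width: -0.0004
```

```bash
python3 - <<'E'
from h import *
s,p,M=cur(); print(p,np.round(s["joint_torque"],3),s["force"],np.abs(s["qd"]).max(),s["time_s"])
print(lidang("h"))
a=cv2.imread("pics/top0.png");b=cv2.imread("pics/h_top.png")
cv2.imwrite("pics/cmp.png",np.hstack([a[20:380,150:500],b[20:380,150:500]]))
E
```

```text
[ 0.30390315 -0.37884776  0.35925841] [-7.3800e-01 -4.7532e+01  3.4498e+01  2.0000e-02 -2.9000e-02 -1.2000e-02] [-0.03224683  0.13695395  0.06892662] 0.013798108024976 24.55
{'scene': None, 'top': (3645, 0.044)}
```

View pics/cmp.png

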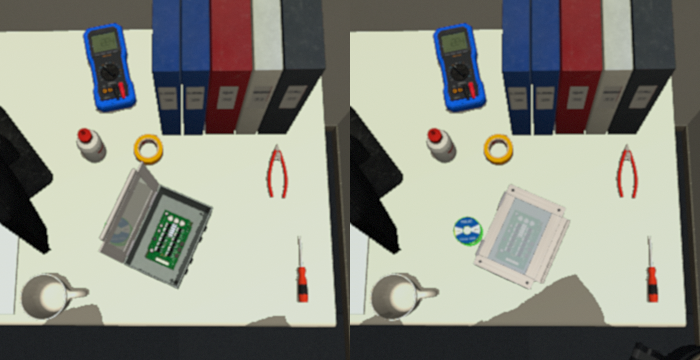

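Everything is in place and the arm is clear, so I'll hand it in.

```bash
python3 -c "
from station import close_job
print(close_job())"
```

```text
the job is handed in; nothing more can be done
None
```

The lid is fully shut, closed without a bang, and the job was handed in at about 24.6 s of the 61 s allowed.

- **Tipping:** I pushed the lid from behind with the shut fingers at about 0.2 rad/s. I released it at about 1.44 rad and saw it falling on its own.
- **Catch and lowering:** I caught it on the back of a finger under the lip at about 1.04 rad. It went down at 0.10 to 0.19 rad/s, about 0.1 rad/s over the last 0.3 rad. In the readings after each step the lid matched the finger's position. I then pulled the finger out below the lip and backed away.
- **Force:** Force readings on the tool stayed within its noise of about ±1.5 N at every check.

**Last checks:**
- **Lid shut:** The lid angle reads a steady 0.044 to 0.045 rad on the top camera. I take that as shut, because the camera sees the outer face of the 4 mm lid, which accounts for about that much. The reading did not change when the finger was lowered away.
- **Scene camera:** It no longer saw the lid once it was low, so the final angle rests on the top camera alone.
- **Surroundings:** Before and after top views show the bottle, tape, cutters, driver and mug unmoved, and the board in place under the window. The spool was hidden from above at first. It looked the same in the scene views up to the catch and in the top views from then on.
- **Arm:** It is clear of everything, and the force on the tool reads about zero.

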